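Draw out and hold the search lamp

TASK

Light the finds in the gilt-framed tray: push the red lock button on the lamp stand fully in (it stays in), then grip the orange tab on the lamp head and draw the boom straight out, past its first stop, until both tubes are fully out at the second stop. Springs pull the lamp back when it is let go, so finish while still gripping the tab and holding the boom fully extended and still. Leave the tin, padlock, jar and screwdriver where they lie.

Things in the scene. Friction and masses are not known exactly. Their poses are not given: they have to be found in the camera images.
- stand: Grey lamp stand fixed to the bench; its position and yaw vary. Origin at the bench surface directly below the lock button; its x axis is the level direction in which the boom draws out, z up. Steel foot plate 130 x 110 x 12 mm (x from -80 to +50 mm), column, and at the top a housing 80 x 46 x 46 mm (x from -50 to +30 mm, top 143 mm above the bench). The boom axis runs along x, 120 mm above the bench; a dark rear tube reaches back to x = -135 mm.
- button_top (a point): Centre of the top face of the red round lock button (28 mm diameter) on top of the housing, 158 mm above the bench, directly above the stand's origin. It is pushed straight down 7 mm and takes about 3 to 4 N; it stays down where it is left.
- lock_button (a joint): Lock button travel in m: 0 = out (boom locked in), 0.007 = fully in (boom free).
- tube1 (a joint): How far the thick aluminium tube (23 mm diameter) is out of the housing, in m: 0 = in, 0.070 = its end stop, the first stop. Pulled back by a spring of 2 to 2.7 N; so it comes out first.
- tube2 (a joint): How far the thin brass tube (15 mm diameter), which carries the lamp head, is out of the aluminium tube, in m: 0 = in, 0.070 = its end stop, the second stop. Pulled back by a spring of 5 to 5.7 N, plus some friction and damping. Pulling at 50 mm/s with about 8 N draws both tubes out; then the lamp head has moved 140 mm along the stand's x axis.
- grip_center (a point): Middle of the free part of the orange upright pull tab on the lamp head: 26 mm along the boom, 22 mm across it. It reaches from 130 mm (top of the black lamp disc, 68 mm diameter) to 180 mm above the bench; this point is 157 mm above the bench and at the start 90 mm from the button along the stand's x axis. x axis along the boom. Free on both sides across the boom: grip it from above across its 22 mm. The lamp head cannot turn or rise, it only slides.
- tray: Tray with a gilt frame, fixed, 180 x 240 x 20 mm, black floor 5 mm thick; origin at the centre of its underside. It lies below the place where the lamp ends up.
- cash_tin_mid (a point): Centre of the blue tin in the tray, 80 x 55 x 28 mm; leave alone.
- padlock_mid (a point): Centre of the brass padlock's body in the tray, 40 x 38 x 18 mm, shackle to its +x; leave alone.
- jar_mid (a point): Centre of the clear jar with white cap, 64 mm diameter, 85 mm high, standing beside the stand; leave alone.
- driver_grip (a point): Handle middle of the screwdriver lying beside the stand; leave alone.
- lamp_head: The lamp head on the end of the brass tube: black disc 68 mm across and 22 mm high with the orange tab on top, one rigid piece. Origin on the boom axis, 120 mm above the bench, below the tab; x axis along the boom.

How it is judged:
On the way, in this order (a step that is already met when the one before it is completed fails the run):
1. the lock button is pushed in while the boom is still in (value of joint lock_button above 0.0055 m and value of joint each of tube1, tube2 below 0.01 m), for 0.1 s.
2. the aluminium tube is out at the first stop, drawn by the gripper (value of joint tube1 above 0.066 m and contact force between the fingers and lamp_head above 2 N), for 0.05 s.
3. both tubes are out at the second stop (all of step 2 and value of joint tube2 above 0.066 m), for 0.2 s.
At the end, for the whole second after the job is handed in: The button is in (over 5.5 of 7 mm), both tubes are out to within 4 mm of their stops, the lamp head is still (under 20 mm/s) and held by the fingers (over 2 N), and the tin, padlock, jar and screwdriver are within 15 mm of where they were (all of step 3 and value of joint lock_button above 0.0055 m and linear speed of lamp_head below 0.02 m/s and distance of each of cash_tin_mid, padlock_mid, jar_mid, driver_grip from where it was at the start of the episode below 0.015 m); the arm keeps its last pose, push and grip.
It fails at once if a bystander (tin, padlock, jar or screwdriver) is moved over 15 mm (distance of any of cash_tin_mid, padlock_mid, jar_mid, driver_grip from where it was at the start of the episode above 0.015 m).
It also fails if it takes over 38 s, if anything falls off the work surface, if the arm or the gripper's body presses on something with over 40 N, if the wrist force passes 120 N, or if a joint passes its speed limit or range.

ROBOT

A 6-joint arm with a two-finger parallel gripper is mounted at the origin on the work surface. World frame = base frame: x ahead of the robot, y to its left, z up, the work surface at z = 0. Lengths are in m, angles in rad, forces in N, time in s.
With the tool pointing down it reaches from about 0.3 to 0.875 m from the base axis. Payload 4.2 kg.
Tool frame: the origin (TCP) lies midway between the tips of the shut fingers; the grasp point (between the pads) lies 19 mm behind it; z points along the fingers, y is the line along which they close (so a half turn about z gives the same grasp; the last joint's range is limited). The gripper opens to 85 mm and grips with 20 to 120 N. Pads are 22 mm wide; open, the fingers measure 114 mm over their backs; the gripper's body (76 mm by 85 mm) begins 54 mm behind the grasp point. The pads swing forward as they close: fully open they stand 13 mm farther back than shut.
Start: joints at [-1.125, 0.32, 1.565, -0, 1.257, -0.02], TCP at [0.258, -0.514, 0.231] pointing down, gripper open.
Joint ranges: [-3.11, 3.11], [-0.84, 2.01], [0.21, 2.61], [-1.34, 4.49], [0.05, 2.63], [-2.56, 2.56]. Speed limits (rad/s): [2.57, 2.57, 3.14, 3.14, 3.14, 3.14].

INTERFACE

Orientations are given as a rotation vector (axis times angle).
In Python, from workcell import * gives the robot as it stands.
- The arm moves only by the tool servo_tool, never from a script. Its argument "rows" is a list of rows, each a list of 6 numbers: the shift along the tool's x, y, z in cm, then the turn, a rotation vector about the tool's x, y, z in degrees. In form: [[tx, ty, tz, ax, ay, az], ...]. A call has 1 to 10 rows; each row shifts and turns the commanded pose from where the row before left it, along the tool's axes as they then stand; what a row does not reach is not made up. A row lasts 1/8 s, in which the tool goes at most 62.5 mm and 10.7 degrees, less where a joint would pass 70% of its speed; a pose out of reach is approached as far as the arm can. A call is refused whole if a number of a shift passes 6.25 or a number of a turn 10.7, either way. A call with a gripper value outside its range is refused whole. "fingers" is the opening, from 0 (shut) to 1 (fully open), set as the call begins (left out, the last holds). The fingers move at their own pace and stop on an object; "newtons" is the grip in N (left out, the last holds). Time passes only in rows, so rows that do not move let the fingers close. It gives the time, the measured TCP pose, the force, the opening and the grip force at its end, in the units of the state.
- get_state(): the state, without advancing time (a new reading comes with each control period).
- grab_frame(name): name is "scene" or "top"; returns a dict with "color" (480x640x3 uint8, red, green, blue), "z_map" (480x640 float32, m along the optical axis (not along the pixel's ray), 0 where there is no reading), "fx", "fy", "cx", "cy" (pixels), "cam_to_world" (4x4, takes a point from camera to world coordinates). Camera axes: x right, y up, looking along -z (the intrinsics and any distortion apply to the point x, -y, -z); pixel columns grow to the right and rows downward; lengths in m; the calibration is good to about 2 mm. A picture is of the moment at which its call begins.
- hand_in(): hands the job in; it is judged then, once.
The state is a dict: "time_s": time; "joint_pos": joint angles; "joint_vel": joint speeds; "tau": joint torques, N m; "ee_pos": TCP position; "tool_rot": TCP orientation; "contact_force": force on the tool from outside, world axes, zero at the start; "ft_torque": the same for the moment, N m; "gripper_width": finger opening in m; "grip_force": force on a finger pad.
Only numpy, scipy, OpenCV 4.12 (cv2) and the standard library are available. Lean on these libraries where they do the work, as an engineer would, in place of code of your own. Each camera call takes 0.05 s, during which the arm holds its last target. There are 200 camera calls.

## Working session

There is one attempt and no reset: what is moved stays moved. The work goes in short steps, Python scripts to look and compute and a tool call to move; the robot and the scene stay as the last step left them, time stands still between calls to the robot, and variables do not carry over. Pictures are saved under pics/ and viewed, at most 10 in all, crops included, and the job is handed in when it is done.

Besides the shell and the picture viewer there is one more tool, called after ">>>" by a JSON object that holds its "api" and its "payload", one argument or row to a line. servo_tool: Moves the arm, as the interface text tells. Its arguments: {"type":"object","properties":{"rows":{"type":"array"},"fingers":{"type":"number"},"newtons":{"type":"number"}},"required":["rows"]}

```bash
mkdir -p pics; cat > h.py <<'E'
from workcell import *
import numpy as np, cv2
def cloud(f):
    z=f["z_map"]; v,u=np.mgrid[0:480,0:640]
    p=np.stack([(u-f["cx"])/f["fx"]*z,-(v-f["cy"])/f["fy"]*z,-z,np.ones_like(z)],-1)
    w=p@np.array(f["cam_to_world"]).T
    w[z==0]=np.nan
    return w[...,:3]
E
python3 - <<'E'
from h import *
s=get_state(); print({k:np.round(v,3).tolist() for k,v in s.items()})
for n in("scene","top"):
    f=grab_frame(n); print(n,[k for k in f]); cv2.imwrite(f"pics/{n}0.png",f["color"][...,::-1]); np.save(n+"_c.npy",f["color"]); W=cloud(f); np.save(n+"_w.npy",W)
    hsv=cv2.cvtColor(f["color"],cv2.COLOR_RGB2HSV); H,S,V=hsv[...,0].astype(int),hsv[...,1],hsv[...,2]
    for nm,m in(("red",((H<4)|(H>174))&(S>150)&(V>80)),("orange",(H>=6)&(H<=16)&(S>170)&(V>120))):
        k,l,st,c=cv2.connectedComponentsWithStats(m.astype(np.uint8))
        for i in range(1,k):
            if st[i,4]>25:
                P=W[l==i]; print(nm,st[i],c[i].round(),np.nanmedian(P,0).round(3),np.nanmax(P[:,2]).round(3))
E
```

```text
{'time_s': 0.0, 'joint_pos': [-1.125, 0.32, 1.566, -0.0, 1.257, -0.02], 'joint_vel': [0.001, -0.001, -0.0, 0.001, 0.002, 0.0], 'tau': [0.003, -41.552, -23.416, 0.0, 0.008, -0.0], 'ee_pos': [0.258, -0.513, 0.23], 'tool_rot': [-3.055, -0.725, 0.001], 'contact_force': [-0.826, -0.102, -0.256], 'ft_torque': [-0.02, -0.03, -0.024], 'grip_force': 0.0, 'gripper_width': 0.086}
scene ['color', 'z_map', 'fx', 'fy', 'cx', 'cy', 'cam_to_world']
red [   0   60   69   67 2976] [30. 93.] [-0.6    0.208  0.154] 0.369
red [313 232  19  16 237] [322. 239.] [ 0.6   -0.029  0.157] 0.159
red [221 307  30  55 755] [235. 335.] [ 0.515 -0.15   0.022] 0.027
orange [330 191  19  34 259] [341. 202.] [0.582 0.06  0.172] 0.18
orange [224 306  21  36  46] [233. 321.] [ 0.482 -0.118  0.017] 0.023
orange [237 324  12  29  36] [243. 338.] [ 0.519 -0.138  0.011] 0.014
top ['color', 'z_map', 'fx', 'fy', 'cx', 'cy', 'cam_to_world']
red [319 218  18  17 232] [328. 226.] [ 0.597 -0.026  0.158] 0.162
red [359 266  47  28 524] [382. 279.] [ 0.507 -0.139  0.024] 0.03
orange [267 231  18  16 214] [276. 238.] [0.575 0.061 0.18 ] 0.184
```

View pics/top0.png

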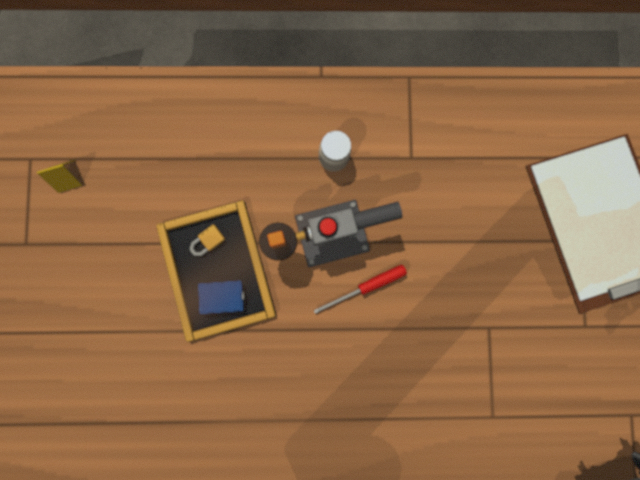

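View pics/scene0.png

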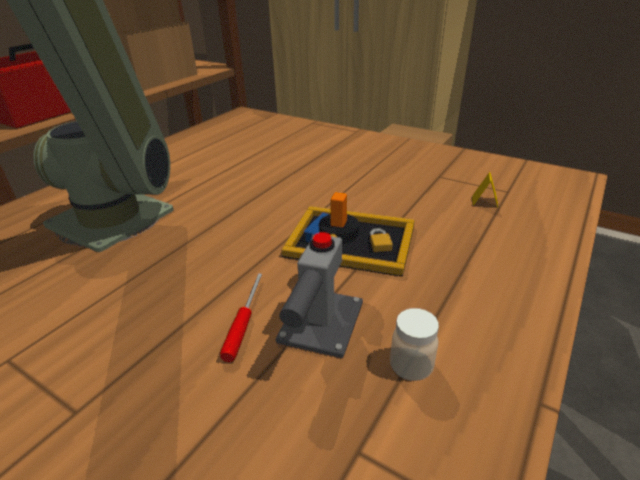

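```bash
python3 - <<'E'
import numpy as np,cv2
for n in("scene","top"):
    W=np.load(n+"_w.npy");c=np.load(n+"_c.npy");hsv=cv2.cvtColor(c,cv2.COLOR_RGB2HSV).astype(int);H,S,V=np.moveaxis(hsv,-1,0)
    near=(abs(W[...,0]-.58)<.1)&(abs(W[...,1]-.02)<.2)
    t=W[near&(H>=5)&(H<=18)&(S>150)&(W[...,2]>.176)]; b=W[near&((H<4)|(H>174))&(S>120)&(W[...,2]>.152)]
    for m in(t,b): print(n,len(m),m.mean(0).round(4),cv2.minAreaRect((m[:,:2]*1000).astype(np.float32)))
    # housing top z 143
    h=W[near&(abs(W[...,2]-.143)<.004)&(S<60)]
    print(len(h),cv2.minAreaRect((h[:,:2]*1000).astype(np.float32)))
    d=b[:,:2].mean(0);e=t[:,:2].mean(0)-d;print("dist",np.hypot(*e),"yaw",np.degrees(np.arctan2(e[1],e[0])))
E
```

```text
scene 116 [0.5762 0.0589 0.1786] ((575.1407470703125, 59.731014251708984), (20.847707748413086, 25.310680389404297), 15.644671440124512)
scene 196 [ 0.5985 -0.0282  0.1564] ((597.219482421875, -25.59688949584961), (26.47938346862793, 26.744056701660156), 27.68681526184082)
684 ((599.8050537109375, -35.897953033447266), (45.160037994384766, 81.0945816040039), 14.4591064453125)
dist 0.08993592433063198 yaw 104.34491789653195
top 198 [0.5734 0.062  0.1797] ((573.4613647460938, 62.029876708984375), (21.758153915405273, 25.58131980895996), 15.347393035888672)
top 202 [ 0.5956 -0.0247  0.158 ] ((595.8333740234375, -25.521709442138672), (25.777233123779297, 25.867877960205078), 89.75407409667969)
843 ((608.2553100585938, -73.37652587890625), (45.870235443115234, 159.56137084960938), 14.317136764526367)
dist 0.08950754123662516 yaw 104.32532450055756
```

The top view shows the button at (328,226), the tab at (276,238), the tray to the left, the jar at (336,150) and the screwdriver at (365,288). The scene view agrees. The button and tab are 90 mm apart, as they should be, with yaw about 104.5°. I'll turn the tool so its x axis lies along the boom and close the fingers.

>>> {"api": "servo_tool", "payload": {
  "rows": [
    [0, 0, -0.3, 0, 0, -9.7],
    [0, 0, -0.3, 0, 0, -9.7],
    [0, 0, 0, 0, 0, -9.7],
    [0, 0, 0, 0, 0, -9.7],
    [0, 0, 0, 0, 0, -9.7],
    [0, 0, 0, 0, 0, -9.7],
    [0, 0, 0, 0, 0, -9.7],
    [0, 0, 0, 0, 0, -9.7]
  ],
  "fingers": 0,
  "newtons": 40
}}

```text
time_s: 1.1
ee_pos: [0.2581, -0.5135, 0.2368]
tool_rot: [-1.92, -2.485, -0.001]
contact_force: [0.5, -0.7, -0.4]
gripper_width: 0.0
grip_force: 0.0
```

```bash
cat > d.py <<'E'
from h import *
from scipy.spatial.transform import Rotation as R
import sys
s=get_state(); r=R.from_rotvec(s["tool_rot"])
YAW=np.radians(104.5); u=np.array([np.cos(YAW),np.sin(YAW),0])
B=np.array([.597,-.026,.158]); T=B+.09*u; T[2]=.138
M=np.column_stack([u,np.cross([0,0,-1],u),[0,0,-1]])
print("t",s["time_s"],"pos",np.round(s["ee_pos"],4),"w",s["gripper_width"],"F",np.round(s["contact_force"],2),"grip",s["grip_force"],"j",np.round(s["joint_pos"],2))
for n,P in(("button",B),("tab",T)): print(n,"shift cm in tool",(r.inv().apply(P-s["ee_pos"])*100).round(2))
print("turn deg",np.degrees((r.inv()*R.from_matrix(M)).as_rotvec()).round(2))
E
python3 d.py
```

```text
t 1.1 pos [ 0.2581 -0.5135  0.2368] w 1.7880939425414654e-05 F [ 0.48 -0.68 -0.35] grip 0.0 j [-1.12  0.32  1.56  0.    1.27 -1.38]
button shift cm in tool [38.62 45.09  7.91]
tab shift cm in tool [47.61 45.11  9.92]
turn deg [-0.01 -0.06  0.11]
```

>>> {"api": "servo_tool", "payload": {
  "rows": [
    [2, 2.3, 0, 0, 0, 0],
    [4, 4.7, 0, 0, 0, 0],
    [4.2, 4.6, 0, 0, 0, 0],
    [4.2, 4.6, 0, 0, 0, 0],
    [4.2, 4.6, 0, 0, 0, 0],
    [4.2, 4.6, 0, 0, 0, 0],
    [4.2, 4.7, 0, 0, 0, 0],
    [4.2, 4.7, 0, 0, 0, 0],
    [4, 4.7, 0, 0, 0, 0],
    [3.4, 4.7, 0, 0, 0, 0]
  ]
}}

```text
time_s: 2.35
ee_pos: [0.5914, -0.0294, 0.237]
tool_rot: [-1.927, -2.481, 0.001]
contact_force: [0.9, -0.5, -0.4]
gripper_width: -0.0001
grip_force: 0.0
```

>>> {"api": "servo_tool", "payload": {
  "rows": [
    [0, 0.8, 2, 0, 0, 0],
    [0, 0.1, 2, 0, 0, 0],
    [0, 0, 1.5, 0, 0, 0],
    [0, 0, 0.5, 0, 0, 0],
    [0, 0, 0, 0, 0, 0]
  ]
}}

```text
time_s: 2.98
ee_pos: [0.5994, -0.0295, 0.1774]
tool_rot: [1.928, 2.48, -0.0]
contact_force: [-0.2, 0.7, 0.1]
gripper_width: -0.0006
grip_force: 0.0
```

```bash
python3 d.py; python3 - <<'E'
from h import *
f=grab_frame("scene"); cv2.imwrite("pics/s1.png",cv2.resize(f["color"][130:330,220:460,::-1],(720,600),interpolation=cv2.INTER_CUBIC))
E
```

```text
t 2.975 pos [ 0.5994 -0.0295  0.1774] w -0.0006121657749604097 F [-0.23  0.7   0.07] grip 0.0 j [-0.07  0.4   1.59 -0.    1.16 -0.32]
button shift cm in tool [ 0.4  -0.14  1.94]
tab shift cm in tool [ 9.4  -0.18  3.94]
turn deg [-0.    0.01 -0.24]
```

View pics/s1.png

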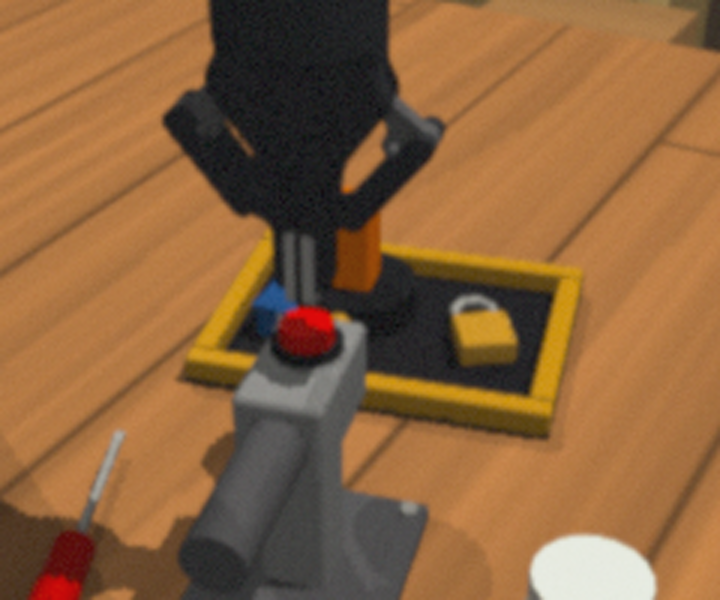

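The shut fingers at about (303,300) hang just above the red button at (307,330), clear of the tab. I'll press in small steps.

>>> {"api": "servo_tool", "payload": {
  "rows": [
    [0.3, -0.1, 0.8, 0, 0, 0],
    [0, 0, 0.6, 0, 0, 0],
    [0, 0, 0.4, 0, 0, 0],
    [0, 0, 0.2, 0, 0, 0],
    [0, 0, 0.2, 0, 0, 0],
    [0, 0, 0.2, 0, 0, 0],
    [0, 0, 0, 0, 0, 0]
  ]
}}

```text
time_s: 3.9
ee_pos: [0.5977, -0.0266, 0.1532]
tool_rot: [1.928, 2.48, -0.0]
contact_force: [-0.5, 0.4, 0.8]
gripper_width: 0.0001
grip_force: 0.6
```

>>> {"api": "servo_tool", "payload": {
  "rows": [
    [0, 0, 0.1, 0, 0, 0],
    [0, 0, 0.1, 0, 0, 0],
    [0, 0, 0, 0, 0, 0]
  ]
}}

```text
time_s: 4.28
ee_pos: [0.5978, -0.0266, 0.1512]
tool_rot: [1.928, 2.48, -0.0]
contact_force: [-0.4, 0.2, 2.4]
gripper_width: -0.0001
grip_force: 1.0
```

>>> {"api": "servo_tool", "payload": {
  "rows": [
    [0, 0, 0.1, 0, 0, 0],
    [0, 0, 0.1, 0, 0, 0],
    [0, 0, 0, 0, 0, 0]
  ]
}}

```text
time_s: 4.65
ee_pos: [0.598, -0.0266, 0.151]
tool_rot: [1.927, 2.479, 0.001]
contact_force: [-3.1, 0.2, 10.1]
gripper_width: 0.0001
grip_force: 5.1
```

The force rose to 10 N at z = 0.151, so the button is on its stop. Next: rise, go over the tab and open.

>>> {"api": "servo_tool", "payload": {
  "rows": [
    [0, 0, 0, 0, 0, 0],
    [0, 0, -2.2, 0, 0, 0],
    [0, 0, -3, 0, 0, 0],
    [0, 0, -2.5, 0, 0, 0]
  ]
}}

```text
time_s: 5.15
ee_pos: [0.5982, -0.0267, 0.227]
tool_rot: [1.927, 2.48, 0.001]
contact_force: [0.2, 0.1, 0.2]
gripper_width: 0.0
grip_force: 0.0
```

>>> {"api": "servo_tool", "payload": {
  "rows": [
    [2, 0, 0, 0, 0, 0],
    [3, 0, 0, 0, 0, 0],
    [3, 0, 0, 0, 0, 0],
    [1, 0, 0, 0, 0, 0],
    [0, 0, 0, 0, 0, 0],
    [0, 0, 0, 0, 0, 0]
  ],
  "fingers": 1
}}

```text
time_s: 5.9
ee_pos: [0.5756, 0.06, 0.2259]
tool_rot: [1.928, 2.48, -0.001]
contact_force: [0.6, -0.8, -0.2]
gripper_width: 0.0855
grip_force: 0.0
```

```bash
python3 d.py; python3 - <<'E'
from h import *
f=grab_frame("scene"); cv2.imwrite("pics/s2.png",cv2.resize(f["color"][130:330,220:460,::-1],(720,600),interpolation=cv2.INTER_CUBIC))
E
```

```text
t 5.9 pos [0.5756 0.06   0.2259] w 0.08553717863715737 F [ 0.61 -0.82 -0.22] grip 0.0 j [ 0.08  0.33  1.56 -0.    1.25 -0.16]
button shift cm in tool [-8.86 -0.04  6.79]
tab shift cm in tool [ 0.14 -0.08  8.79]
turn deg [-0.03  0.03 -0.24]
```

View pics/s2.png

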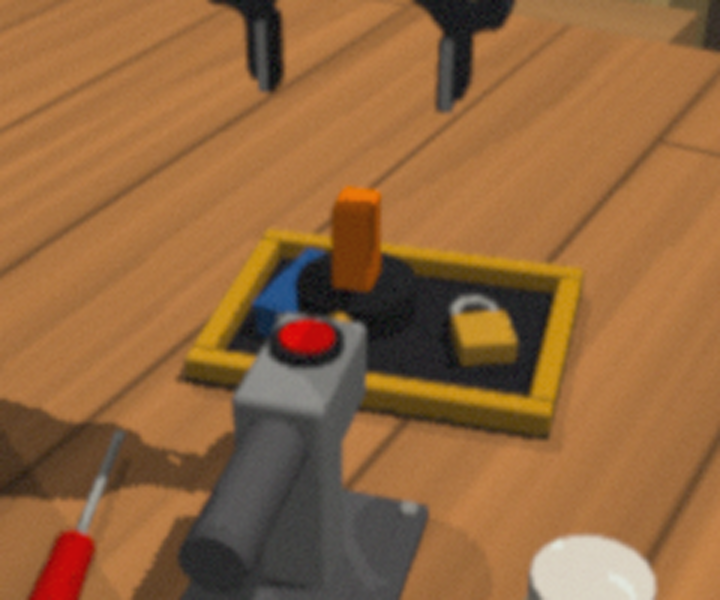

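The button at (307,337) now sits low in its collar. The open fingers straddle the tab at (356,240). Next I'll descend and grip.

>>> {"api": "servo_tool", "payload": {
  "rows": [
    [0.1, -0.1, 2, 0, 0, -0.2],
    [0, 0, 2.5, 0, 0, 0],
    [0, 0, 2.4, 0, 0, 0],
    [0, 0, 1.2, 0, 0, 0],
    [0, 0, 0.5, 0, 0, 0],
    [0, 0, 0, 0, 0, 0]
  ]
}}

```text
time_s: 6.7
ee_pos: [0.5747, 0.0612, 0.1407]
tool_rot: [1.924, 2.483, 0.001]
contact_force: [0.4, 0.7, -0.8]
gripper_width: 0.0857
grip_force: 0.0
```

>>> {"api": "servo_tool", "payload": {
  "rows": [
    [0, 0, 0, 0, 0, 0],
    [0, 0, 0, 0, 0, 0],
    [0, 0, 0, 0, 0, 0],
    [0, 0, 0, 0, 0, 0],
    [0, 0, 0, 0, 0, 0],
    [0, 0, 0, 0, 0, 0]
  ],
  "fingers": 0,
  "newtons": 60
}}

```text
time_s: 7.45
ee_pos: [0.5739, 0.0613, 0.1407]
tool_rot: [-1.924, -2.483, 0.001]
contact_force: [-2.9, -0.6, 5.3]
gripper_width: 0.0212
grip_force: 60.9
```

```bash
python3 d.py
```

```text
t 7.45 pos [0.5739 0.0613 0.1407] w 0.02118762072564583 F [-2.93 -0.56  5.34] grip 60.869221687316895 j [ 0.09  0.39  1.69 -0.    1.05 -0.17]
button shift cm in tool [-9.03  0.05 -1.73]
tab shift cm in tool [-0.03  0.05  0.27]
turn deg [-0.03 -0.   -0.02]
```

Gripped at 21 mm. I'll draw at about 50 mm/s and watch the side force.

>>> {"api": "servo_tool", "payload": {
  "rows": [
    [0.3, 0, 0, 0, 0, 0],
    [0.5, 0, 0, 0, 0, 0],
    [0.6, 0, 0, 0, 0, 0],
    [0.6, 0, 0, 0, 0, 0],
    [0.6, 0, 0, 0, 0, 0],
    [0.6, 0, 0, 0, 0, 0],
    [0.6, 0, 0, 0, 0, 0],
    [0.6, 0, 0, 0, 0, 0],
    [0.6, 0, 0, 0, 0, 0],
    [0, 0, 0, 0, 0, 0]
  ]
}}

```text
time_s: 8.7
ee_pos: [0.5616, 0.1094, 0.1407]
tool_rot: [1.923, 2.484, -0.002]
contact_force: [-3.0, -2.4, 5.6]
gripper_width: 0.0217
grip_force: 60.9
```

```bash
cat >> d.py <<'E'
print("F in tool",r.inv().apply(s["contact_force"]).round(1), "torque",np.round(s["ft_torque"],2))
E
python3 d.py
```

```text
t 8.7 pos [0.5616 0.1094 0.1407] w 0.021704772836443603 F [-3.   -2.4   5.59] grip 60.85563361644745 j [ 0.17  0.39  1.71 -0.    1.05 -0.08]
button shift cm in tool [-13.99   0.04  -1.72]
tab shift cm in tool [-4.99  0.04  0.27]
turn deg [-0.02  0.06  0.  ]
F in tool [-1.6 -3.5 -5.6] torque [-0.38  0.33 -0.2 ]
```

The side force is steady, so the direction is right. I'll continue.

>>> {"api": "servo_tool", "payload": {
  "rows": [
    [0.4, 0, 0, 0, 0, 0],
    [0.6, 0, 0, 0, 0, 0],
    [0.6, 0, 0, 0, 0, 0],
    [0.6, 0, 0, 0, 0, 0],
    [0.6, 0, 0, 0, 0, 0],
    [0.6, 0, 0, 0, 0, 0],
    [0.6, 0, 0, 0, 0, 0],
    [0.6, 0, 0, 0, 0, 0],
    [0.4, 0, 0, 0, 0, 0],
    [0, 0, 0, 0, 0, 0]
  ]
}}

```text
time_s: 9.95
ee_pos: [0.5494, 0.157, 0.1406]
tool_rot: [1.922, 2.483, -0.002]
contact_force: [-2.4, -5.4, 5.5]
gripper_width: 0.0214
grip_force: 60.9
```

```bash
python3 d.py
```

```text
t 9.95 pos [0.5494 0.157  0.1406] w 0.021434259923279665 F [-2.35 -5.44  5.52] grip 60.85071086883545 j [ 0.26  0.39  1.71 -0.    1.05  0.01]
button shift cm in tool [-18.91   0.02  -1.69]
tab shift cm in tool [-9.91  0.02  0.29]
turn deg [-0.01  0.14  0.01]
F in tool [-4.7 -3.6 -5.5] torque [-0.66  0.27 -0.2 ]
```

>>> {"api": "servo_tool", "payload": {
  "rows": [
    [0.4, 0, 0, 0, 0, 0],
    [0.6, 0, 0, 0, 0, 0],
    [0.6, 0, 0, 0, 0, 0],
    [0.6, 0, 0, 0, 0, 0],
    [0.6, 0, 0, 0, 0, 0],
    [0.5, 0, 0, 0, 0, 0],
    [0.4, 0, 0, 0, 0, 0],
    [0.2, 0, 0, 0, 0, 0],
    [0.1, 0, 0, 0, 0, 0],
    [0, 0, 0, 0, 0, 0]
  ]
}}

```text
time_s: 11.2
ee_pos: [0.5396, 0.1954, 0.1406]
tool_rot: [1.922, 2.482, -0.003]
contact_force: [-0.9, -5.9, 5.6]
gripper_width: 0.0212
grip_force: 60.8
```

```bash
python3 d.py
```

```text
t 11.2 pos [0.5396 0.1954 0.1406] w 0.021239818370738392 F [-0.86 -5.89  5.59] grip 60.781896114349365 j [ 0.33  0.39  1.7  -0.    1.05  0.08]
button shift cm in tool [-2.288e+01  2.000e-02 -1.680e+00]
tab shift cm in tool [-13.87   0.02   0.29]
turn deg [-0.01  0.16 -0.  ]
F in tool [-5.5 -2.3 -5.6] torque [-0.71  0.18 -0.14]
```

13.9 cm drawn and no stop felt yet, so I'll creep on until the force rises.

>>> {"api": "servo_tool", "payload": {
  "rows": [
    [0.1, 0, 0, 0, 0, 0],
    [0.1, 0, 0, 0, 0, 0],
    [0.1, 0, 0, 0, 0, 0],
    [0, 0, 0, 0, 0, 0],
    [0, 0, 0, 0, 0, 0]
  ]
}}

```text
time_s: 11.82
ee_pos: [0.5391, 0.1972, 0.1405]
tool_rot: [1.921, 2.481, -0.005]
contact_force: [-0.1, -10.0, 3.9]
gripper_width: 0.0211
grip_force: 60.8
```

```bash
python3 d.py
```

```text
t 11.825 pos [0.5391 0.1972 0.1405] w 0.021128078104989418 F [ -0.09 -10.02   3.94] grip 60.7550972700119 j [ 0.33  0.39  1.7  -0.01  1.05  0.08]
button shift cm in tool [-2.306e+01  1.000e-02 -1.640e+00]
tab shift cm in tool [-1.405e+01  1.000e-02  3.200e-01]
turn deg [-0.01  0.27  0.01]
F in tool [-9.7 -2.6 -3.9] torque [-1.17  0.08 -0.12]
```

The pull rose to about 10 N and the tool gave way only 1.8 of 3 mm, at 14.05 cm, so this is the second stop. I'll pull slightly more, settle, and look.

>>> {"api": "servo_tool", "payload": {
  "rows": [
    [0.1, 0, 0, 0, 0, 0],
    [0, 0, 0, 0, 0, 0],
    [0, 0, 0, 0, 0, 0],
    [0, 0, 0, 0, 0, 0],
    [0, 0, 0, 0, 0, 0]
  ]
}}

```text
time_s: 12.45
ee_pos: [0.5391, 0.1972, 0.1405]
tool_rot: [1.92, 2.48, -0.006]
contact_force: [-0.6, -13.3, 4.1]
gripper_width: 0.0215
grip_force: 60.8
```

```bash
python3 d.py; python3 - <<'E'
from h import *
f=grab_frame("scene"); cv2.imwrite("pics/s3.png",cv2.resize(f["color"][100:400,200:480,::-1],(560,600),interpolation=cv2.INTER_CUBIC))
E
```

```text
t 12.45 pos [0.5391 0.1972 0.1405] w 0.021519599884365706 F [ -0.57 -13.32   4.07] grip 60.80886125564575 j [ 0.33  0.39  1.7  -0.01  1.05  0.08]
button shift cm in tool [-2.307e+01  1.000e-02 -1.600e+00]
tab shift cm in tool [-1.406e+01  1.000e-02  3.400e-01]
turn deg [-0.01  0.36  0.02]
F in tool [-12.8  -3.9  -4. ] torque [-1.44 -0.09 -0.12]
```

View pics/s3.png

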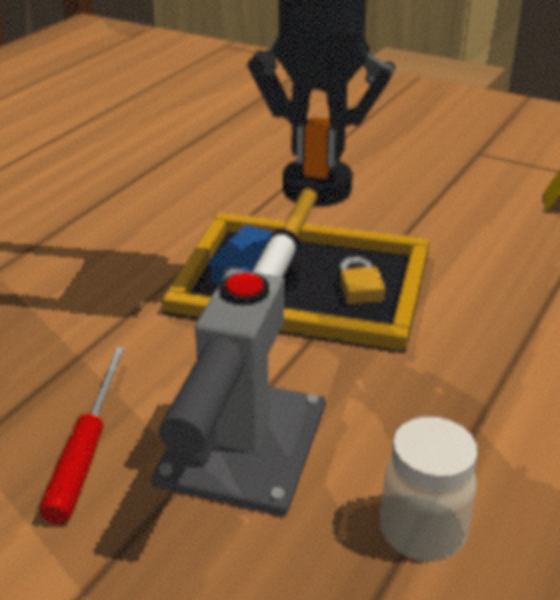

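The picture shows both tubes out (aluminium near (275,260), brass near (303,210)), the tab gripped at (317,150), the button in at (245,287), and the bystanders untouched. The pose no longer changes under the extra pull.

```bash
python3 -c "
from workcell import *
print(hand_in())"
```

```text
the job is handed in; nothing more can be done
None
```

I pushed the lock button in, drew the boom out about 140 mm to its second stop and handed the job in with the tab still gripped; the tin, padlock, jar and screwdriver look unmoved, but the hand-in gave no verdict.

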